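# Ready the pull-out serving board of the drinks caddy

### The arm

A 6-joint arm with a two-finger parallel gripper is mounted at the origin on the work surface. World frame = base frame: x ahead of the robot, y to its left, z up, the work surface at z = 0. Lengths are in mm, angles in rad, forces in N, time in s.
With the tool pointing down it reaches from about 275 to 750 mm from the base axis. Payload 10.2 kg.
Tool frame: the origin (TCP) lies between the finger pads; the fingertips stand 25 mm ahead of it and the grasp point (between the pads) lies 6 mm ahead of it; z points along the fingers, y is the line along which they close (so a half turn about z gives the same grasp; the last joint's range is limited). The gripper opens to 85 mm and grips with 20 to 120 N. Pads are 22 mm wide; open, the fingers measure 114 mm over their backs; the gripper's body (76 mm by 85 mm) begins 54 mm behind the grasp point. The pads swing forward as they close: fully open they stand 13 mm farther back than shut.
Start: joints at [1.066, 0.313, 1.498, -0, 1.331, -0.223], TCP at [146.008, 504.295, 256.294] pointing down, gripper open.
Joint ranges: [-2.94, 2.94], [-0.97, 2.17], [0.19, 2.56], [-1.23, 4.37], [0.02, 3.11], [-2.88, 2.88]. Speed limits (rad/s): [2.39, 2.39, 3.01, 3.14, 3.14, 3.14].

### API

Orientations are given as a unit quaternion [w, x, y, z].
In Python, from rig import ctrl, eyes, finish_job gives the robot as it stands.
- The arm moves only by the tool step_arm, never from a script. Its argument "increments" is a list of rows, each an object of numbers: "dx", "dy", "dz": the shift along the tool's x, y, z in units of 25 mm (1.0 is 25 mm); "wx", "wy", "wz": the turn, a rotation vector about the tool's x, y, z in units of 6 degrees (1.0 is 6 degrees). A call has 1 to 5 rows; each row shifts and turns the commanded pose from where the row before left it, along the tool's axes as they then stand; what a row does not reach is not made up. A row lasts 1/10 s, in which the tool goes at most 50 mm and 8.59 degrees, less where a joint would pass 70% of its speed; a pose out of reach is approached as far as the arm can. A call is refused whole if a number of a shift passes 1 or a number of a turn 1, either way. A call with a gripper value outside its range is refused whole. "fingers" is the finger opening in mm, from 0 to 85.4, set as the call begins (left out, the last holds). The fingers move at their own pace and stop on an object; "squeeze" is the grip in N (left out, the last holds). Time passes only in rows, so rows that do not move let the fingers close. It gives the time, the measured TCP pose, the force, the opening and the grip force at its end, in the units of the state.
- ctrl.sense(): the state, without advancing time (a new reading comes with each control period).
- eyes.capture(name): name is "side" or "top" or "wrist"; returns a dict with "frame" (400x640x3 uint8, blue, green, red), "fx", "fy", "cx", "cy" (pixels), "R" (3x3) and "t" (3): a world point X has camera coordinates R X + t; the wrist camera has in their place "tool_from_camera" (4x4, takes a point from camera to tool coordinates, whose origin is the TCP and whose axes are the flange's). Camera axes: x right, y down, z forward; pixel columns grow to the right and rows downward; lengths in mm; the calibration is good to about 2 mm. The wrist camera is an equidistant fisheye: a pixel r from the principal point sees the ray r / f radians off the axis. A picture is of the moment at which its call begins: read the wrist's pose just before it. There is no depth.
- finish_job(): hands the job in; it is judged then, once.
Trained networks look in the newest picture that a camera, given by its name, has taken for a name from the list of things; names that differ only in an ending like _2 or _b are one class to them, and where a whole thing is asked for, a point or a joint stands for the part that bears it (a point fixed in the world has none). Each returns a list of dicts, best first, with "p" (0 to 1); they miss things now and then, are a little off and sometimes report something else, mostly with a low value. They report only what shows in the picture. A call takes as long as a camera call.
- eyes.cut_out(camera, label): "mask" (400x640 bool, what is visible of it).
- eyes.landmark_of(camera, label): "point" ([x, y, z] in mm, in the coordinates of the camera as it stood for that picture, good to about 4 mm: a listed point, or the origin of a listed thing).
The state is a dict: "time_s": time; "joints": joint angles; "dq": joint speeds; "tau": joint torques, N m; "eef_pos": TCP position; "ee_rot": TCP orientation; "force": force on the tool from outside, world axes, zero at the start; "wrist_torque": the same for the moment, N m; "grip_width": opening from 0.0 (shut) to 1.0 (fully open); "grip_force": force on a finger pad.
Only numpy, scipy, OpenCV 4.12 (cv2) and the standard library are available. Lean on these libraries where they do the work, as an engineer would, in place of code of your own. Each camera call takes 0.05 s, during which the arm holds its last target. There are 200 camera calls.

### The job

Get the drinks caddy ready for service: stand the candle glass aside on the table so that the serving board never touches it, and pull the board out by its handle as far as it goes. The round slate coaster on the board lies with one edge up on the rim of its recess: get it down into the recess so that it sits flat and level. Keep the candle glass upright, and leave the carafe, the wine glass and the pepper mill where they stand.

Things in the scene. Friction and masses are not known exactly. Their poses are not given: they have to be found in the camera images.
- caddy: Low dark wooden box fixed to the table, 240 mm deep (x) x 210 mm wide (y) x 90 mm high. Origin: centre of its underside; its x axis points from the front to the back, so the front face lies 120 mm along -x, and the board slides out along -x. The slot for the board is open at the front (178 mm wide, up to 78 mm high).
- board (a joint): How far the pale wooden serving board is pulled out of the caddy, in m: 0 in, 0.15 at its stop. The board is 222 mm long, 170 mm wide and 26 mm thick; its flat top is 56 mm above the table, its underside 30 mm; its front edge is flush with the caddy's front when in. It slides with about 2 N.
- handle (a point): Middle of the steel bar handle of the board: bar 11 mm thick, 121 mm long along the caddy's y, 50 mm above the table, its axis 42 mm in front of the board's front edge (36 mm clear gap behind the bar), carried by two posts 48 mm either side of the middle. Axes as the caddy.
- recess (a point): Centre of the floor of the round recess in the board: 96 mm across, 8 mm deep, floor 48 mm above the table, 78 mm behind the board's front edge; moves with the board. Axes as the caddy.
- coaster_mid (a point): Centre of the underside of the loose round slate coaster, 90 mm across, 9 mm thick, about 150 g. z axis: from the underside to the top face. At the start it lies tilted, some 9 mm off the recess's centre: the edge towards its own -x axis lies up on the rim, the far edge on the recess floor. Seated, this point meets recess and the top stands 1 mm above the board.
- candle: Amber glass candle holder with a white candle, round, 58 mm across at the foot, 62 mm at the rim, 70 mm high, about 280 g, standing on the table in front of the board. Origin: centre of its underside; z up.
- carafe: Clear glass carafe, 76 mm across, 215 mm high. Bystander. Origin: centre of its underside; z up.
- wineglass: Clear wine glass, 76 mm across, 195 mm high. Bystander. Origin: centre of its underside; z up.
- mill: Turned wooden pepper mill, 48 mm across, 130 mm high, standing on the caddy's top. Bystander. Origin: centre of its underside; z up.

How it is judged:
By the outcome, as a careful person would: the job done as asked, in the order asked, and still so for the second after the job is handed in, with the robot touching nothing.
It also fails if it takes over 61 s, if anything falls off the work surface, if the arm or the gripper's body presses on something with over 40 N, if the wrist force passes 120 N, or if a joint passes its speed limit or range.

## Working session

There is one attempt and no reset: what is moved stays moved. The work goes in short steps, Python scripts to look and compute and a tool call to move; the robot and the scene stay as the last step left them, time stands still between calls to the robot, and variables do not carry over. Pictures are saved under pics/ and viewed, at most 10 in all, crops included, and the job is handed in when it is done.

Besides the shell and the picture viewer there is one more tool, called by a JSON object that holds its "fn" and its "kwargs", one argument or row to a line. step_arm: Moves the arm, as the interface text tells. Its arguments: {"type":"object","properties":{"increments":{"type":"array"},"fingers":{"type":"number"},"squeeze":{"type":"number"}},"required":["increments"]}

```bash
ls; mkdir -p pics; cat > h.py <<'E'
import numpy as np, cv2, json
from rig import ctrl, eyes, finish_job
from scipy.spatial.transform import Rotation as Ro
def rot(q): return Ro.from_quat([q[1],q[2],q[3],q[0]]).as_matrix()
def cap(n):
    s=ctrl.sense(); c=eyes.capture(n)
    if n=='wrist':
        T=np.array(c['tool_from_camera']); Rw=rot(s['ee_rot'])
        c['W']=Rw@T[:3,:3]; c['o']=Rw@T[:3,3]+np.array(s['eef_pos'])
    else:
        R=np.array(c['R']); c['W']=R.T; c['o']=-R.T@np.array(c['t'])
    c['n']=n; return c
def lm(c,l):
    r=eyes.landmark_of(c['n'],l)
    return [(round(d['p'],2),np.round(c['W']@np.array(d['point'])+c['o'],1)) for d in r[:2]]
def ray(c,u,v):
    x,y=(u-c['cx'])/c['fx'],(v-c['cy'])/c['fy']
    if c['n']=='wrist':
        th=np.hypot(x,y); k=np.sin(th)/max(th,1e-9); d=np.array([x*k,y*k,np.cos(th)])
    else: d=np.array([x,y,1]); d/=np.linalg.norm(d)
    return c['o'],c['W']@d
def onz(c,u,v,z):
    o,d=ray(c,u,v); return o+d*(z-o[2])/d[2]
def pix(c,X):
    p=c['W'].T@(np.array(X)-c['o'])
    if c['n']=='wrist':
        th=np.arctan2(np.hypot(*p[:2]),p[2]); k=th/np.hypot(*p[:2])
        return c['cx']+c['fx']*p[0]*k, c['cy']+c['fy']*p[1]*k
    return c['cx']+c['fx']*p[0]/p[2], c['cy']+c['fy']*p[1]/p[2]
def tri(rays):
    A=0;b=0
    for o,d in rays:
        P=np.eye(3)-np.outer(d,d); A=A+P; b=b+P@o
    return np.linalg.solve(A,b)
E
python3 - <<'E'
from h import *
s=ctrl.sense(); print({k:np.round(v,3) for k,v in s.items()})
C=[]
for n in ['side','top','wrist']:
    c=cap(n); C.append(c['frame']); print(n,np.round(c['o']),np.round(c['W'][:,2],2))
    for l in ['caddy','handle','recess','coaster_mid','candle','carafe','wineglass','mill','board']:
        try: print(l,lm(c,l))
        except Exception as e: print(l,e)
cv2.imwrite('pics/a.png',C[0]);cv2.imwrite('pics/b.png',C[1]);cv2.imwrite('pics/c.png',C[2])
E
```

```text
pics
{'time_s': np.float64(0.0), 'joints': array([ 1.066,  0.313,  1.498, -0.   ,  1.331, -0.223]), 'dq': array([ 0.   ,  0.002, -0.002, -0.   ,  0.003, -0.   ]), 'tau': array([ 1.0000e-03, -4.1226e+01, -2.5975e+01, -0.0000e+00,  4.0000e-03,
       -0.0000e+00]), 'eef_pos': array([145.873, 504.082, 255.723]), 'ee_rot': array([-0.   ,  0.14 ,  0.99 , -0.001]), 'force': array([-0.08 ,  0.146,  0.173]), 'wrist_torque': array([-0.037,  0.024,  0.005]), 'grip_force': np.float64(0.0), 'grip_width': np.float64(0.999)}
side [600. 668. 531.] [ 0.06 -0.83 -0.56]
caddy [(0.61, array([ 7.625e+02, -1.056e+02,  1.000e-01]))]
handle []
recess [(0.57, array([ 480.9, -155.1,   -0.5]))]
coaster_mid []
candle [(0.82, array([ 480.7, -154.5,    0.7]))]
carafe [(0.74, array([ 602.6, -271.6,    1.7])), (0.6, array([ 4.808e+02, -1.516e+02,  3.000e-01]))]
wineglass [(0.76, array([596.2,  95. ,  -2.3]))]
mill [(0.59, array([ 748.1, -153. ,   83.6]))]
board it knows: caddy, candle, carafe, coaster_mid, handle, mill, recess, wineglass
top [518.  32. 821.] [ 0.17 -0.03 -0.99]
caddy [(0.97, array([ 760.3, -106.9,   -1. ])), (0.71, array([ 478.4, -158.7,   -0.7]))]
handle [(0.74, array([ 597.2, -104.3,   52.3]))]
recess []
coaster_mid []
candle [(0.84, array([ 4.794e+02, -1.586e+02, -1.000e-01]))]
carafe [(0.96, array([ 6.090e+02, -2.682e+02, -4.000e-01]))]
wineglass [(0.65, array([601. ,  99.2,   2.6]))]
mill [(0.83, array([ 754.1, -158.5,   88.4])), (0.66, array([ 606.1, -270.6,   -2. ]))]
board it knows: caddy, candle, carafe, coaster_mid, handle, mill, recess, wineglass
wrist [ 76. 524. 374.] [ 0.28 -0.08 -0.96]
caddy []
handle []
recess []
coaster_mid []
candle []
carafe []
wineglass []
mill []
board it knows: caddy, candle, carafe, coaster_mid, handle, mill, recess, wineglass
```

View pics/a.png

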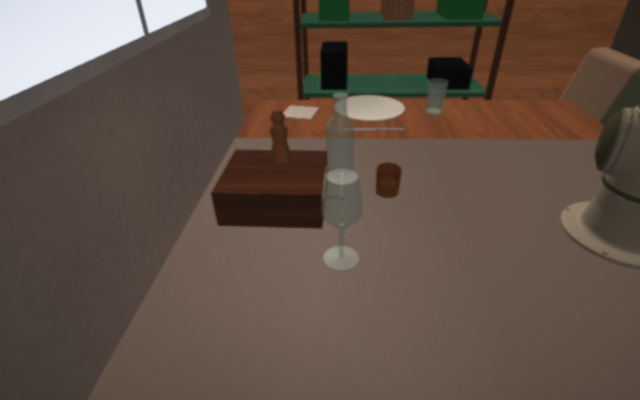

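View pics/b.png

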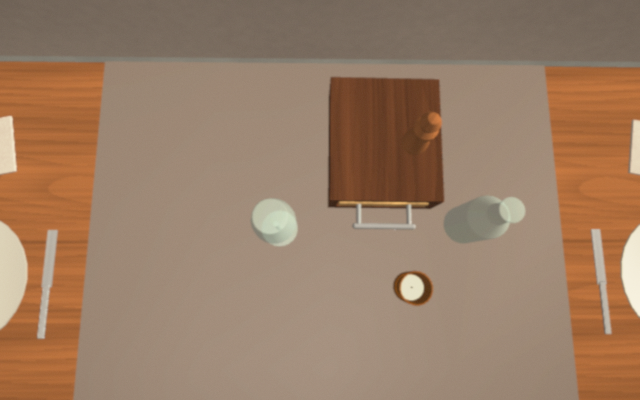

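The side view shows the candle at (388,180), with the wine glass at (341,220) in front of the carafe. The top view shows the candle at (412,288), the bar at about (385,226), and the caddy front nearly square to x. The two views agree on the candle: about (480,-157), foot at z≈0. I'll start moving and turn the tool so its y axis runs along world x.

{"fn": "step_arm", "kwargs": {
  "increments": [
    {"dx":-0.8,"dy":-0.8,"wz":1},
    {"dx":-0.9,"dy":-0.7,"wz":1},
    {"dx":-1,"dy":-0.6,"wz":1},
    {"dx":-1,"dy":-0.5,"wz":1},
    {"dx":-1,"dy":-0.4,"wz":1}
  ]
}}

```text
invalid input at $.increments[0]: expected keys dx, dy, dz, wx, wy, wz
```

{"fn": "step_arm", "kwargs": {
  "increments": [
    {"dx":-1,"dy":-0.3,"wz":1},
    {"dx":-1,"dy":-0.2,"wz":1},
    {"dx":-1,"dy":-0.1,"wz":1},
    {"dx":-1,"dy":0,"wz":1},
    {"dx":-1,"dy":0.1,"wz":1}
  ]
}}

```text
invalid input at $.increments[0]: expected keys dx, dy, dz, wx, wy, wz
```

{"fn": "step_arm", "kwargs": {
  "increments": [
    {"dx":-1,"dy":0.3,"wz":1},
    {"dx":-1,"dy":0.4,"wz":1},
    {"dx":-1,"dy":0.4,"wz":0.3},
    {"dx":-1,"dy":0.5},
    {"dx":-1,"dy":0.5}
  ]
}}

```text
invalid input at $.increments[0]: expected keys dx, dy, dz, wx, wy, wz
```

{"fn": "step_arm", "kwargs": {
  "increments": [
    {"dx":-1,"dy":0.5},
    {"dx":-1,"dy":0.5},
    {"dx":-1,"dy":0.5},
    {"dx":-1,"dy":0.5},
    {"dx":-1,"dy":0.5}
  ]
}}

```text
invalid input at $.increments[0]: expected keys dx, dy, dz, wx, wy, wz
```

All six keys are required in every row.

{"fn": "step_arm", "kwargs": {
  "increments": [
    {"dx":-0.8,"dy":-0.8,"dz":0,"wx":0,"wy":0,"wz":1},
    {"dx":-0.9,"dy":-0.7,"dz":0,"wx":0,"wy":0,"wz":1},
    {"dx":-1,"dy":-0.6,"dz":0,"wx":0,"wy":0,"wz":1},
    {"dx":-1,"dy":-0.5,"dz":0,"wx":0,"wy":0,"wz":1},
    {"dx":-1,"dy":-0.4,"dz":0,"wx":0,"wy":0,"wz":1}
  ]
}}

```text
time_s: 1.85
eef_pos: [215.6, 380.7, 256.3]
ee_rot: [0.0, 0.394, 0.919, 0.0]
force: [0.3, 0.4, -0.1]
grip_width: 1.003
grip_force: 0.0
```

{"fn": "step_arm", "kwargs": {
  "increments": [
    {"dx":-1,"dy":-0.3,"dz":0,"wx":0,"wy":0,"wz":1},
    {"dx":-1,"dy":-0.2,"dz":0,"wx":0,"wy":0,"wz":1},
    {"dx":-1,"dy":-0.1,"dz":0,"wx":0,"wy":0,"wz":1},
    {"dx":-1,"dy":0,"dz":0,"wx":0,"wy":0,"wz":1},
    {"dx":-1,"dy":0.1,"dz":0,"wx":0,"wy":0,"wz":1}
  ]
}}

```text
time_s: 2.35
eef_pos: [271.6, 267.0, 256.4]
ee_rot: [0.0, 0.618, 0.786, 0.0]
force: [0.5, 0.0, -0.1]
grip_width: 0.999
grip_force: 0.0
```

{"fn": "step_arm", "kwargs": {
  "increments": [
    {"dx":-1,"dy":0.3,"dz":0,"wx":0,"wy":0,"wz":1},
    {"dx":-1,"dy":0.4,"dz":0,"wx":0,"wy":0,"wz":1},
    {"dx":-1,"dy":0.4,"dz":0,"wx":0,"wy":0,"wz":0.3},
    {"dx":-1,"dy":0.5,"dz":0,"wx":0,"wy":0,"wz":0},
    {"dx":-1,"dy":0.5,"dz":0,"wx":0,"wy":0,"wz":0}
  ]
}}

```text
time_s: 2.85
eef_pos: [334.1, 146.4, 256.5]
ee_rot: [0.0, 0.707, 0.707, 0.0]
force: [0.8, 0.5, 0.6]
grip_width: 1.002
grip_force: 0.0
```

{"fn": "step_arm", "kwargs": {
  "increments": [
    {"dx":-1,"dy":0.5,"dz":0,"wx":0,"wy":0,"wz":0},
    {"dx":-1,"dy":0.5,"dz":0,"wx":0,"wy":0,"wz":0},
    {"dx":-1,"dy":0.5,"dz":0,"wx":0,"wy":0,"wz":0},
    {"dx":-1,"dy":0.5,"dz":0,"wx":0,"wy":0,"wz":0},
    {"dx":-1,"dy":0.5,"dz":0,"wx":0,"wy":0,"wz":0}
  ]
}}

```text
time_s: 3.35
eef_pos: [396.8, 21.3, 256.5]
ee_rot: [0.0, 0.707, 0.707, 0.0]
force: [0.1, 0.1, -0.2]
grip_width: 1.0
grip_force: 0.0
```

```bash
cat > m.py <<'E'
from h import *
import sys
c=cap('wrist'); print(np.round(c['o']),np.round(ctrl.sense()['eef_pos'],1), np.round(c['W'],2).tolist())
for l in sys.argv[2:]:
    r=eyes.cut_out('wrist',l)
    if r: 
        v,u=np.nonzero(r[0]['mask']); print(l,lm(c,l),'mask p',round(r[0]['p'],2),u.min(),u.max(),v.min(),v.max(),'c',round(u.mean(),1),round(v.mean(),1))
    else: print(l,lm(c,l))
cv2.imwrite('pics/%s.png'%sys.argv[1],c['frame'])
E
python3 m.py w1 handle candle caddy
```

```text
[397.  94. 374.] [398.3  18.7 256.4] [[1.0, -0.0, 0.0], [-0.0, -0.96, -0.29], [0.0, 0.29, -0.96]]
handle [(0.64, array([ 595. , -102.1,   51.9]))] mask p 0.88 468 526 202 294 c 499.9 248.4
candle [(0.68, array([ 4.824e+02, -1.571e+02,  3.000e-01]))] mask p 0.8 362 414 269 332 c 386.7 300.8
caddy [(0.63, array([ 755.5, -107. ,   -6.2]))] mask p 0.6 468 636 181 327 c 552.9 242.1
```

{"fn": "step_arm", "kwargs": {
  "increments": [
    {"dx":-1,"dy":0.4,"dz":0,"wx":0,"wy":0,"wz":0},
    {"dx":-1,"dy":0.4,"dz":0,"wx":0,"wy":0,"wz":0},
    {"dx":-1,"dy":0.4,"dz":0,"wx":0,"wy":0,"wz":0},
    {"dx":-1,"dy":0.4,"dz":0,"wx":0,"wy":0,"wz":0},
    {"dx":-1,"dy":0.4,"dz":0,"wx":0,"wy":0,"wz":0}
  ]
}}

```text
time_s: 4.2
eef_pos: [446.8, -102.7, 256.4]
ee_rot: [0.0, 0.706, 0.708, 0.0]
force: [0.1, 0.4, 0.5]
grip_width: 0.999
grip_force: 0.0
```

```bash
python3 m.py w2 handle candle caddy
```

```text
[447. -30. 374.] [ 447.9 -105.7  256.3] [[1.0, 0.0, 0.0], [0.0, -0.96, -0.29], [0.0, 0.29, -0.96]]
handle [(0.78, array([ 595.6, -101.4,   52.1]))] mask p 0.69 444 504 103 242 c 478.2 171.5
candle [(0.7, array([ 482.3, -156.1,   -2.5]))] mask p 0.85 326 384 182 250 c 353.7 216.6
caddy [(0.94, array([ 756.9, -108.1,   -3.7])), (0.48, array([ 747.9, -156.7,   88.3]))] mask p 0.75 444 633 87 268 c 535.5 172.9
```

View pics/w2.png

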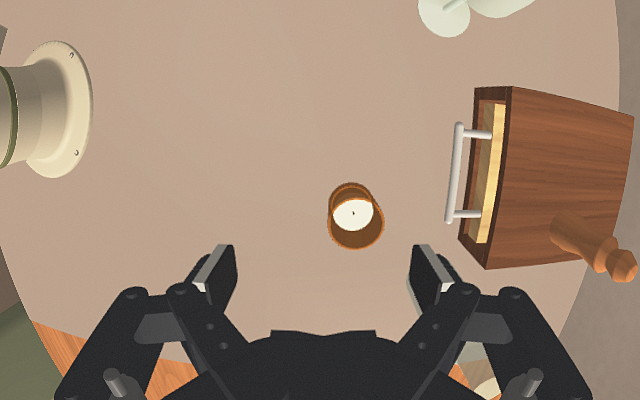

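The wrist picture shows the candle at (354,215) and the bar from (459,124) to (448,222). Both are clear to grasp. I'll triangulate as a check.

```bash
python3 - <<'E'
from h import *
c=cap('wrist')
import copy
W=c['W']; off=c['o']-np.array(ctrl.sense()['eef_pos'])
a=dict(c,o=np.array([398.3,18.7,256.4])+off)
print('candle mid',tri([ray(a,386.7,300.8),ray(c,353.7,216.6)]))
print('handle mid',tri([ray(a,499.9,248.4),ray(c,478.2,171.5)]))
for p in [(459,124),(448,222),(453.5,173)]: print(onz(c,*p,50))
print('front top edge',onz(c,511,87,90),onz(c,488,268,90))
E
```

```text
candle mid [ 482.10643156 -154.27814425   46.26745184]
handle mid [ 659.18611641 -106.43684586    5.73504414]
[597.53552359 -45.20228899  50.        ]
[ 596.1982597  -161.38847374   50.        ]
[ 595.52417825 -101.36617092   50.        ]
front top edge [6.39145015e+02 2.90430709e-01 9.00000000e+01] [ 641.84520584 -205.70238599   90.        ]
```

{"fn": "step_arm", "kwargs": {
  "increments": [
    {"dx":-0.4,"dy":0.3,"dz":1,"wx":0,"wy":0,"wz":0},
    {"dx":-0.4,"dy":0.3,"dz":1,"wx":0,"wy":0,"wz":0},
    {"dx":-0.4,"dy":0.3,"dz":1,"wx":0,"wy":0,"wz":0},
    {"dx":-0.4,"dy":0.3,"dz":1,"wx":0,"wy":0,"wz":0},
    {"dx":-0.4,"dy":0.16,"dz":1,"wx":0,"wy":0,"wz":0}
  ]
}}

```text
time_s: 5.1
eef_pos: [481.0, -152.2, 130.5]
ee_rot: [0.0, 0.706, 0.708, 0.0]
force: [-0.1, -0.0, 0.2]
grip_width: 0.999
grip_force: 0.0
```

```bash
python3 m.py w3 handle candle
```

```text
[481. -79. 248.] [ 479.7 -152.6  126.8] [[1.0, 0.0, 0.0], [0.0, -0.96, -0.29], [0.0, 0.29, -0.96]]
handle [(0.92, array([ 595.3, -102.3,   49.4]))] mask p 0.62 469 560 40 254 c 522.0 144.3
candle [(0.56, array([ 482.4, -154.5,    0.8]))] mask p 0.63 277 373 162 269 c 324.6 218.0
```

{"fn": "step_arm", "kwargs": {
  "increments": [
    {"dx":-0.12,"dy":0.06,"dz":0.9,"wx":0,"wy":0,"wz":0},
    {"dx":0,"dy":0,"dz":0.9,"wx":0,"wy":0,"wz":0},
    {"dx":0,"dy":0,"dz":0.9,"wx":0,"wy":0,"wz":0},
    {"dx":0,"dy":0,"dz":0.8,"wx":0,"wy":0,"wz":0},
    {"dx":0,"dy":0,"dz":0,"wx":0,"wy":0,"wz":0}
  ]
}}

```text
time_s: 5.85
eef_pos: [481.5, -154.7, 43.3]
ee_rot: [-0.001, 0.707, 0.708, -0.0]
force: [-0.3, -0.1, 1.6]
grip_width: 0.999
grip_force: 0.0
```

{"fn": "step_arm", "kwargs": {
  "increments": [
    {"dx":0,"dy":0,"dz":0,"wx":0,"wy":0,"wz":0},
    {"dx":0,"dy":0,"dz":0,"wx":0,"wy":0,"wz":0},
    {"dx":0,"dy":0,"dz":0,"wx":0,"wy":0,"wz":0},
    {"dx":0,"dy":0,"dz":0,"wx":0,"wy":0,"wz":0},
    {"dx":0,"dy":0,"dz":0,"wx":0,"wy":0,"wz":0}
  ],
  "fingers": 50,
  "squeeze": 30
}}

```text
time_s: 6.35
eef_pos: [482.8, -155.7, 45.7]
ee_rot: [0.001, 0.707, 0.708, 0.0]
force: [-2.4, 1.3, 6.9]
grip_width: 0.7
grip_force: 31.0
```

{"fn": "step_arm", "kwargs": {
  "increments": [
    {"dx":0,"dy":0,"dz":-0.6,"wx":0,"wy":0,"wz":0},
    {"dx":0,"dy":0,"dz":-0.9,"wx":0,"wy":0,"wz":0},
    {"dx":0.5,"dy":-0.2,"dz":-0.5,"wx":0,"wy":0,"wz":0},
    {"dx":0.8,"dy":-0.3,"dz":0,"wx":0,"wy":0,"wz":0},
    {"dx":0.9,"dy":-0.3,"dz":0,"wx":0,"wy":0,"wz":0}
  ]
}}

```text
time_s: 6.85
eef_pos: [462.0, -100.1, 95.0]
ee_rot: [0.001, 0.707, 0.707, 0.0]
force: [0.2, 0.5, -3.6]
grip_width: 0.7
grip_force: 34.0
```

{"fn": "step_arm", "kwargs": {
  "increments": [
    {"dx":0.9,"dy":-0.3,"dz":0,"wx":0,"wy":0,"wz":0},
    {"dx":0.9,"dy":-0.3,"dz":0,"wx":0,"wy":0,"wz":0},
    {"dx":0.9,"dy":-0.3,"dz":0,"wx":0,"wy":0,"wz":0},
    {"dx":0.9,"dy":0,"dz":0,"wx":0,"wy":0,"wz":0},
    {"dx":0.9,"dy":0,"dz":0,"wx":0,"wy":0,"wz":0}
  ]
}}

```text
time_s: 7.35
eef_pos: [439.3, 12.9, 94.8]
ee_rot: [0.001, 0.707, 0.707, 0.0]
force: [0.3, 0.5, -3.1]
grip_width: 0.699
grip_force: 34.0
```

{"fn": "step_arm", "kwargs": {
  "increments": [
    {"dx":0.9,"dy":0,"dz":0,"wx":0,"wy":0,"wz":0},
    {"dx":0.7,"dy":0,"dz":0,"wx":0,"wy":0,"wz":0},
    {"dx":0.4,"dy":0,"dz":0.3,"wx":0,"wy":0,"wz":0},
    {"dx":0,"dy":0,"dz":0.6,"wx":0,"wy":0,"wz":0},
    {"dx":0,"dy":0,"dz":0.6,"wx":0,"wy":0,"wz":0}
  ]
}}

```text
time_s: 7.85
eef_pos: [439.5, 62.1, 56.0]
ee_rot: [0.0, 0.707, 0.708, 0.0]
force: [-0.7, -1.1, -4.5]
grip_width: 0.699
grip_force: 34.0
```

{"fn": "step_arm", "kwargs": {
  "increments": [
    {"dx":0,"dy":0,"dz":0.2,"wx":0,"wy":0,"wz":0},
    {"dx":0,"dy":0,"dz":0.16,"wx":0,"wy":0,"wz":0},
    {"dx":0,"dy":0,"dz":0.08,"wx":0,"wy":0,"wz":0},
    {"dx":0,"dy":0,"dz":0.0,"wx":0,"wy":0,"wz":0}
  ]
}}

```text
time_s: 8.25
eef_pos: [439.6, 61.9, 45.9]
ee_rot: [0.0, 0.707, 0.707, 0.0]
force: [-0.2, 0.2, -2.6]
grip_width: 0.698
grip_force: 34.1
```

{"fn": "step_arm", "kwargs": {
  "increments": [
    {"dx":0,"dy":0,"dz":0.06,"wx":0,"wy":0,"wz":0},
    {"dx":0,"dy":0,"dz":0,"wx":0,"wy":0,"wz":0}
  ]
}}

```text
time_s: 8.45
eef_pos: [439.5, 62.0, 45.5]
ee_rot: [0.0, 0.707, 0.708, 0.0]
force: [-11.3, 0.3, 21.8]
grip_width: 0.702
grip_force: 34.0
```

Contact with the table. Releasing and lifting.

{"fn": "step_arm", "kwargs": {
  "increments": [
    {"dx":0,"dy":0,"dz":-0.04,"wx":0,"wy":0,"wz":0},
    {"dx":0,"dy":0,"dz":0,"wx":0,"wy":0,"wz":0}
  ]
}}

```text
time_s: 8.65
eef_pos: [439.7, 61.9, 45.6]
ee_rot: [0.001, 0.707, 0.707, 0.0]
force: [-4.9, -0.4, 9.3]
grip_width: 0.7
grip_force: 33.6
```

{"fn": "step_arm", "kwargs": {
  "increments": [
    {"dx":0,"dy":0,"dz":0,"wx":0,"wy":0,"wz":0},
    {"dx":0,"dy":0,"dz":0,"wx":0,"wy":0,"wz":0},
    {"dx":0,"dy":0,"dz":0,"wx":0,"wy":0,"wz":0},
    {"dx":0,"dy":0,"dz":0,"wx":0,"wy":0,"wz":0}
  ],
  "fingers": 85.4
}}

```text
time_s: 9.05
eef_pos: [439.4, 62.0, 44.8]
ee_rot: [0.0, 0.707, 0.707, 0.0]
force: [0.1, 0.6, 0.2]
grip_width: 1.002
grip_force: 0.0
```

{"fn": "step_arm", "kwargs": {
  "increments": [
    {"dx":0,"dy":0,"dz":-0.5,"wx":0,"wy":0,"wz":0},
    {"dx":0,"dy":0,"dz":-1,"wx":0,"wy":0,"wz":0},
    {"dx":0,"dy":0,"dz":-1,"wx":0,"wy":0,"wz":0},
    {"dx":0,"dy":0,"dz":-1,"wx":0,"wy":0,"wz":0},
    {"dx":-0.5,"dy":0.5,"dz":-0.3,"wx":0,"wy":0,"wz":0}
  ]
}}

```text
time_s: 9.55
eef_pos: [452.0, 50.1, 142.0]
ee_rot: [0.001, 0.706, 0.708, 0.001]
force: [-0.3, -0.1, -0.0]
grip_width: 0.997
grip_force: 0.0
```

```bash
python3 m.py w4 handle candle caddy
```

```text
[452. 123. 260.] [454.5  48.  142.4] [[1.0, 0.0, 0.0], [0.0, -0.96, -0.29], [0.0, 0.29, -0.96]]
handle [(0.58, array([ 596.8, -103.2,   52. ]))] mask p 0.7 449 539 265 393 c 491.8 340.2
candle [(0.95, array([442. ,  63.8,  -2.4]))] mask p 0.63 256 350 142 242 c 303.8 193.3
caddy [(0.71, array([ 747.1, -158. ,   90.4])), (0.63, array([ 7.561e+02, -1.066e+02, -6.000e-01]))] mask p 0.89 450 639 231 399 c 563.1 302.9
```

{"fn": "step_arm", "kwargs": {
  "increments": [
    {"dx":-0.9,"dy":0.8,"dz":0,"wx":0,"wy":0,"wz":0},
    {"dx":-0.9,"dy":0.8,"dz":0,"wx":0,"wy":0,"wz":0},
    {"dx":-0.9,"dy":0.8,"dz":0,"wx":0,"wy":0,"wz":0},
    {"dx":-0.9,"dy":0.8,"dz":0,"wx":0,"wy":0,"wz":0},
    {"dx":-0.9,"dy":0.9,"dz":0,"wx":0,"wy":0,"wz":0}
  ],
  "fingers": 36
}}

```text
time_s: 10.4
eef_pos: [554.7, -63.4, 139.1]
ee_rot: [-0.001, 0.707, 0.707, -0.0]
force: [0.5, -0.0, 0.8]
grip_width: 0.422
grip_force: 0.0
```

{"fn": "step_arm", "kwargs": {
  "increments": [
    {"dx":-0.8,"dy":0.8,"dz":0,"wx":0,"wy":0,"wz":0},
    {"dx":-0.7,"dy":0.8,"dz":0,"wx":0,"wy":0,"wz":0},
    {"dx":0,"dy":0,"dz":0,"wx":0,"wy":0,"wz":0}
  ]
}}

```text
time_s: 10.7
eef_pos: [595.5, -101.9, 138.7]
ee_rot: [-0.0, 0.707, 0.707, -0.0]
force: [0.4, -0.1, 0.6]
grip_width: 0.42
grip_force: 0.0
```

```bash
python3 m.py w5 handle recess coaster_mid
```

```text
[596. -29. 257.] [ 594.5 -100.7  138.7] [[1.0, -0.0, -0.0], [-0.0, -0.96, -0.29], [0.0, 0.29, -0.96]]
handle [(0.88, array([599.5, -99. ,  49.8]))] mask p 0.86 317 400 90 283 c 355.8 183.6
recess [] mask p 0.9 316 400 90 283 c 355.8 183.2
coaster_mid [] mask p 0.33 77 177 0 46 c 127.9 19.8
```

View pics/w5.png

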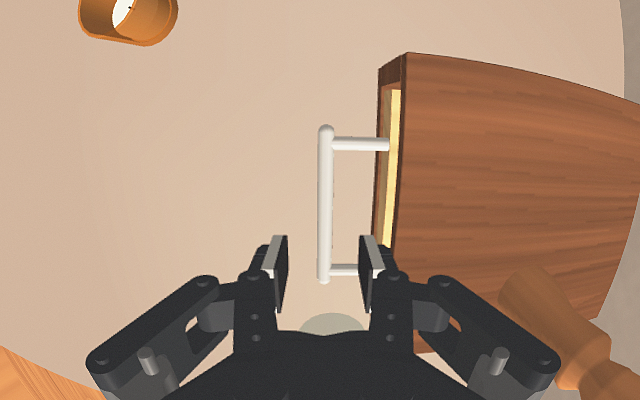

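The fingers straddle the bar at u≈325, with its ends at v=128 and v=281. The knuckles on the right spread wide, so I'll check their clearance to the caddy front.

```bash
python3 - <<'E'
from h import *
c=cap('wrist'); tcp=np.array(ctrl.sense()['eef_pos'])
print(c['fx'],c['cx'],c['cy'],tcp)
for p in [(366,237),(380,240),(410,275),(440,275),(485,285),(558,360),(549,362)]:
    for y in (14,0):
        o,d=ray(c,*p); k=(tcp[1]+y-o[1])/d[1]; print(p,y,np.round(o+d*k-tcp))
for p in [(326,128),(323,281),(325,205)]: print(onz(c,*p,50))
print(onz(c,376,240,90),onz(c,407,52,90))
E
```

```text
309.70691628693146 322.78812045160447 193.50857609317038 [594.25312077 -99.80388747 139.96960984]
(366, 237) 14 [ 20.  14. -10.]
(366, 237) 0 [ 24.   0. -40.]
(380, 240) 14 [26. 14. -6.]
(380, 240) 0 [ 32.   0. -36.]
(410, 275) 14 [32. 14. 24.]
(410, 275) 0 [39.  0.  2.]
(440, 275) 14 [43. 14. 25.]
(440, 275) 0 [53.  0.  3.]
(485, 285) 14 [58. 14. 35.]
(485, 285) 0 [71.  0. 15.]
(558, 360) 14 [63. 14. 76.]
(558, 360) 0 [78.  0. 66.]
(549, 362) 14 [59. 14. 75.]
(549, 362) 0 [74.  0. 65.]
[596.27945743 -43.50457133  50.        ]
[ 594.39655548 -161.26942257   50.        ]
[595.74555565 -97.71906312  50.        ]
[ 626.29344155 -106.46896627   90.        ] [639.84924482   3.13809255  90.        ]
```

The knuckles would pass within a few mm of the caddy's top front edge. I'll tilt the tool 18° so the body leans away from the caddy and come in along the tool axis with a narrower opening.

{"fn": "step_arm", "kwargs": {
  "increments": [
    {"dx":0,"dy":-0.4,"dz":0,"wx":-1,"wy":0,"wz":0},
    {"dx":0,"dy":-0.4,"dz":0,"wx":-1,"wy":0,"wz":0},
    {"dx":0,"dy":-0.35,"dz":0,"wx":-1,"wy":0,"wz":0},
    {"dx":0,"dy":0,"dz":0,"wx":0,"wy":0,"wz":0}
  ],
  "fingers": 26
}}

```text
time_s: 11.5
eef_pos: [563.4, -99.6, 136.2]
ee_rot: [0.11, 0.698, 0.698, 0.111]
force: [0.1, -0.4, 0.4]
grip_width: 0.308
grip_force: 0.0
```

```bash
cat > rel.py <<'E'
from h import *
import sys
X=np.array(eval(sys.argv[1]),float); s=ctrl.sense(); R=rot(s['ee_rot'])
print(np.round(s['eef_pos'],1),np.round(R,3).tolist(),'tool mm',np.round(R.T@(X-np.array(s['eef_pos'])),1),'F',np.round(s['force'],1),s['grip_width'])
E
python3 rel.py [595.5,-102.4,50]
```

```text
[563.4 -99.6 136.2] [[-0.0, 0.951, 0.308], [1.0, -0.0, 0.001], [0.001, 0.308, -0.951]] tool mm [-2.9  4.  91.9] F [ 0.1 -0.4  0.4] 0.30761201967686064
```

{"fn": "step_arm", "kwargs": {
  "increments": [
    {"dx":-0.1,"dy":0.16,"dz":0.8,"wx":0,"wy":0,"wz":0},
    {"dx":0,"dy":0,"dz":0.8,"wx":0,"wy":0,"wz":0},
    {"dx":0,"dy":0,"dz":0.6,"wx":0,"wy":0,"wz":0},
    {"dx":0,"dy":0,"dz":0.5,"wx":0,"wy":0,"wz":0},
    {"dx":0,"dy":0,"dz":0.5,"wx":0,"wy":0,"wz":0}
  ]
}}

```text
time_s: 12.0
eef_pos: [595.2, -102.8, 61.7]
ee_rot: [0.111, 0.698, 0.699, 0.111]
force: [0.1, 0.0, -0.0]
grip_width: 0.305
grip_force: 0.0
```

{"fn": "step_arm", "kwargs": {
  "increments": [
    {"dx":0,"dy":0,"dz":0,"wx":0,"wy":0,"wz":0},
    {"dx":0,"dy":0,"dz":0,"wx":0,"wy":0,"wz":0},
    {"dx":0,"dy":0,"dz":0,"wx":0,"wy":0,"wz":0}
  ],
  "fingers": 6,
  "squeeze": 30
}}

```text
time_s: 12.3
eef_pos: [593.4, -102.5, 60.7]
ee_rot: [0.109, 0.698, 0.699, 0.11]
force: [1.8, -2.0, -16.7]
grip_width: 0.113
grip_force: 29.0
```

{"fn": "step_arm", "kwargs": {
  "increments": [
    {"dx":0,"dy":-0.2,"dz":-0.06,"wx":0,"wy":0,"wz":0},
    {"dx":0,"dy":-0.4,"dz":-0.13,"wx":0,"wy":0,"wz":0},
    {"dx":0,"dy":-0.5,"dz":-0.16,"wx":0,"wy":0,"wz":0},
    {"dx":0,"dy":-0.5,"dz":-0.16,"wx":0,"wy":0,"wz":0},
    {"dx":0,"dy":-0.5,"dz":-0.16,"wx":0,"wy":0,"wz":0}
  ]
}}

```text
time_s: 12.8
eef_pos: [537.6, -101.8, 60.8]
ee_rot: [0.109, 0.698, 0.699, 0.11]
force: [2.9, 2.7, -19.9]
grip_width: 0.115
grip_force: 29.4
```

{"fn": "step_arm", "kwargs": {
  "increments": [
    {"dx":0,"dy":-0.5,"dz":-0.16,"wx":0,"wy":0,"wz":0},
    {"dx":0,"dy":-0.5,"dz":-0.16,"wx":0,"wy":0,"wz":0},
    {"dx":0,"dy":-0.5,"dz":-0.16,"wx":0,"wy":0,"wz":0},
    {"dx":0,"dy":-0.5,"dz":-0.16,"wx":0,"wy":0,"wz":0},
    {"dx":0,"dy":-0.5,"dz":-0.16,"wx":0,"wy":0,"wz":0}
  ]
}}

```text
time_s: 13.3
eef_pos: [471.8, -101.0, 60.7]
ee_rot: [0.108, 0.698, 0.699, 0.111]
force: [3.4, 8.8, -19.1]
grip_width: 0.115
grip_force: 29.6
```

{"fn": "step_arm", "kwargs": {
  "increments": [
    {"dx":0.04,"dy":-0.4,"dz":-0.13,"wx":0,"wy":0,"wz":0},
    {"dx":0.03,"dy":-0.3,"dz":-0.1,"wx":0,"wy":0,"wz":0},
    {"dx":0.02,"dy":-0.2,"dz":-0.06,"wx":0,"wy":0,"wz":0},
    {"dx":0.0,"dy":-0.15,"dz":-0.05,"wx":0,"wy":0,"wz":0},
    {"dx":0.0,"dy":-0.08,"dz":-0.02,"wx":0,"wy":0,"wz":0}
  ]
}}

```text
time_s: 13.8
eef_pos: [443.3, -100.5, 60.9]
ee_rot: [0.11, 0.698, 0.699, 0.11]
force: [14.3, 4.4, -27.9]
grip_width: 0.111
grip_force: 29.1
```

The board is at its stop: travel is 150 mm and the resisting force jumped to 14 N. Release, back out along the tool axis, then level the tool.

{"fn": "step_arm", "kwargs": {
  "increments": [
    {"dx":0,"dy":0,"dz":0,"wx":0,"wy":0,"wz":0},
    {"dx":0,"dy":0,"dz":0,"wx":0,"wy":0,"wz":0}
  ],
  "fingers": 26
}}

```text
time_s: 14.0
eef_pos: [445.5, -101.8, 62.9]
ee_rot: [0.113, 0.698, 0.699, 0.111]
force: [0.1, 0.1, -0.1]
grip_width: 0.298
grip_force: 0.0
```

{"fn": "step_arm", "kwargs": {
  "increments": [
    {"dx":0,"dy":0,"dz":-0.6,"wx":0,"wy":0,"wz":0},
    {"dx":0,"dy":0,"dz":-1,"wx":0,"wy":0,"wz":0},
    {"dx":0,"dy":0,"dz":-1,"wx":0,"wy":0,"wz":0},
    {"dx":0,"dy":0,"dz":-1,"wx":1,"wy":0,"wz":0},
    {"dx":0,"dy":0,"dz":-0.8,"wx":1,"wy":0,"wz":0}
  ]
}}

```text
time_s: 14.5
eef_pos: [412.1, -101.7, 169.6]
ee_rot: [0.039, 0.706, 0.706, 0.035]
force: [-0.8, 0.8, -0.1]
grip_width: 0.304
grip_force: 0.0
```

{"fn": "step_arm", "kwargs": {
  "increments": [
    {"dx":0,"dy":0.8,"dz":0,"wx":1,"wy":0,"wz":0},
    {"dx":0,"dy":1,"dz":0,"wx":0,"wy":0,"wz":0},
    {"dx":0,"dy":1,"dz":0,"wx":0,"wy":0,"wz":0},
    {"dx":0,"dy":1,"dz":0,"wx":0,"wy":0,"wz":0},
    {"dx":0,"dy":0.6,"dz":0,"wx":0,"wy":0,"wz":0}
  ],
  "fingers": 0
}}

```text
time_s: 15.0
eef_pos: [524.3, -100.9, 169.9]
ee_rot: [0.002, 0.707, 0.708, 0.001]
force: [-0.9, 0.2, 0.4]
grip_width: -0.0
grip_force: 0.0
```

```bash
python3 m.py w6 handle recess coaster_mid candle
```

```text
[524. -28. 288.] [ 525.3 -101.   169.9] [[1.0, -0.0, 0.0], [0.0, -0.96, -0.29], [0.0, 0.29, -0.96]]
handle [(0.7, array([449. , -99.1,  51.1]))] mask p 0.72 218 481 88 287 c 365.7 169.7
recess [] mask p 0.57 316 427 153 263 c 373.5 206.6
coaster_mid [(0.81, array([ 564.4, -110.1,   53.6]))] mask p 0.67 316 427 153 263 c 373.5 206.7
candle [(0.78, array([440.6,  60.1,  -2.2])), (0.57, array([ 562.8, -113.3,   53.2]))] mask p 0.6 170 261 0 41 c 219.3 16.7
```

View pics/w6.png

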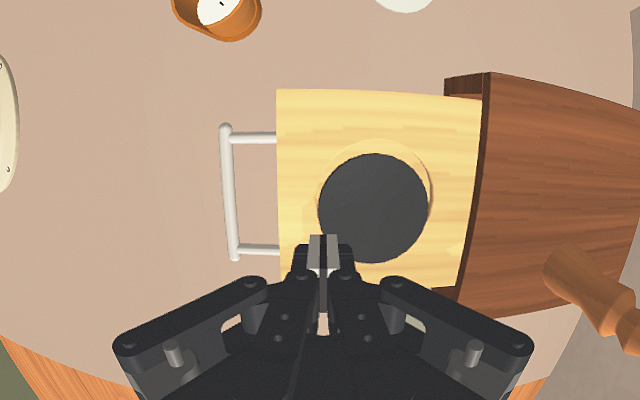

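The board is out with the handle at u≈228. The coaster is a dark disc at about (373,208). A crescent of recess shows above it (v≈140–155) and a thin strip on its right, so the coaster sits off toward -y with its raised edge on that side. I'll fit both circles.

```bash
cat > fit.py <<'E'
from h import *
def fitc(P):
    A=np.c_[2*P[:,:2],np.ones(len(P))]; b=(P[:,:2]**2).sum(1); s=np.linalg.lstsq(A,b,rcond=None)[0]
    return s[0],s[1],np.sqrt(s[2]+s[0]**2+s[1]**2)
def coaster(c,ztop):
    m=eyes.cut_out(c['n'],'coaster_mid')
    m=m[0]['mask'].astype(np.uint8)
    g=(cv2.cvtColor(c['frame'],cv2.COLOR_BGR2HSV)); m=m&(g[...,2]<110).astype(np.uint8)
    k=max(cv2.findContours(m,cv2.RETR_EXTERNAL,cv2.CHAIN_APPROX_NONE)[0],key=cv2.contourArea)
    P=np.array([onz(c,u,v,ztop) for u,v in cv2.convexHull(k)[:,0]])
    for _ in range(4):
        x,y,r=fitc(P); e=abs(np.hypot(P[:,0]-x,P[:,1]-y)-r); P=P[e<max(1.5,1.5*np.median(e))]
    return np.round([x,y,r],1),len(P)
E
python3 - <<'E'
from fit import *
c=cap('wrist'); s=ctrl.sense()
for z in (58,61,64): print(z,coaster(c,z))
f=cv2.resize(c['frame'][120:280,270:450],None,fx=4,fy=3.5,interpolation=cv2.INTER_CUBIC); cv2.imwrite('pics/z.png',f)
# recess predicted from handle ends / front edge
for p in [(225,128),(233,256),(277,90),(280,250)]: print(p,np.round(onz(c,*p,50 if p[0]<240 else 56),1))
cr=[608,-269]
for X in [(566.5,-100.5)]:
  print([tuple(np.round(pix(c,[X[0]+48*np.cos(a),X[1]+48*np.sin(a),56]))) for a in np.arange(0,6.28,np.pi/4)])
t=cap('top'); print(lm(t,'carafe'),lm(t,'coaster_mid'),lm(t,'recess'),lm(t,'handle'),lm(t,'candle')); print(coaster(t,61))
E
```

```text
58 (array([ 565.3, -112.3,   46.1]), 35)
61 (array([ 565. , -111. ,   45.3]), 38)
64 (array([ 564.4, -109.9,   44.7]), 38)
(225, 128) [444.9 -45.2  50. ]
(233, 256) [ 442.  -157.1   50. ]
(277, 90) [488.1 -17.5  56. ]
(280, 250) [ 485.9 -146.7   56. ]
[(np.float64(436.0), np.float64(197.0)), (np.float64(423.0), np.float64(156.0)), (np.float64(382.0), np.float64(137.0)), (np.float64(337.0), np.float64(155.0)), (np.float64(319.0), np.float64(198.0)), (np.float64(336.0), np.float64(237.0)), (np.float64(376.0), np.float64(252.0)), (np.float64(416.0), np.float64(236.0))]
[(0.58, array([ 605.4, -269.7,   -2.6]))] [(0.58, array([ 566.7, -110.1,   54.6]))] [] [(0.75, array([ 564.7, -111.1,   57.7]))] [(0.74, array([435.1,  64.3,  -4.1]))]
(array([ 565.7, -107.9,   41.6]), 13)
```

View pics/z.png

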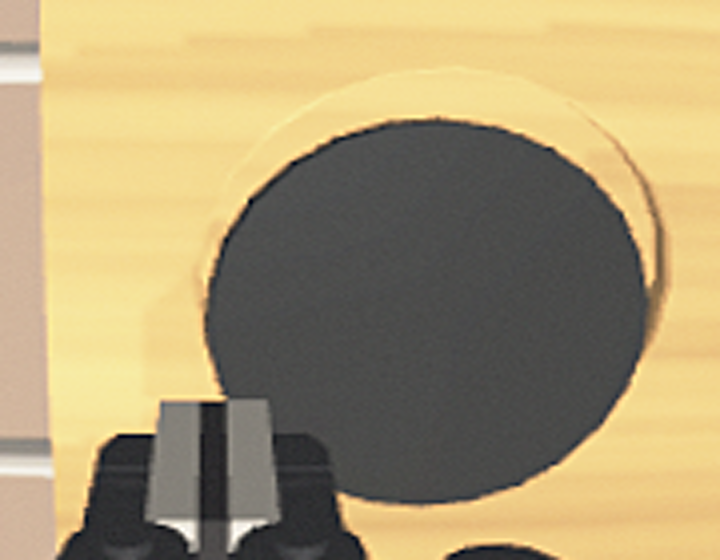

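The rim outline (top at about (382,139), right at (436,191), left at (320,197)) puts the recess centre near (566,-101.5). The coaster is at about (565,-111), so it needs a +y push of about 9 mm. I'll come down behind its raised edge with closed fingers.

{"fn": "step_arm", "kwargs": {
  "increments": [
    {"dx":-0.8,"dy":0.4,"dz":0,"wx":0,"wy":0,"wz":0},
    {"dx":-0.8,"dy":0.4,"dz":0,"wx":0,"wy":0,"wz":0},
    {"dx":-0.8,"dy":0.4,"dz":0,"wx":0,"wy":0,"wz":0},
    {"dx":-0.68,"dy":0.4,"dz":0,"wx":0,"wy":0,"wz":0},
    {"dx":0,"dy":0,"dz":0.8,"wx":0,"wy":0,"wz":0}
  ]
}}

```text
time_s: 16.5
eef_pos: [563.9, -180.1, 150.3]
ee_rot: [0.003, 0.707, 0.707, 0.001]
force: [0.3, -0.1, -0.5]
grip_width: -0.001
grip_force: 0.0
```

{"fn": "step_arm", "kwargs": {
  "increments": [
    {"dx":0,"dy":0,"dz":0.9,"wx":0,"wy":0,"wz":0},
    {"dx":0,"dy":0,"dz":0.8,"wx":0,"wy":0,"wz":0},
    {"dx":0,"dy":0,"dz":0.5,"wx":0,"wy":0,"wz":0},
    {"dx":0,"dy":0,"dz":0.3,"wx":0,"wy":0,"wz":0},
    {"dx":0,"dy":0,"dz":0,"wx":0,"wy":0,"wz":0}
  ]
}}

```text
time_s: 17.0
eef_pos: [562.0, -177.5, 85.6]
ee_rot: [-0.0, 0.707, 0.707, -0.0]
force: [-0.6, 0.3, 0.2]
grip_width: 0.001
grip_force: 0.0
```

```bash
python3 rel.py [565,-156,56]; python3 - <<'E'
from fit import *
c=cap('wrist'); cv2.imwrite('pics/w7.png',c['frame']); print(lm(c,'coaster_mid'),coaster(c,61))
E
```

```text
[ 562.  -177.5   85.6] [[-0.001, 1.0, -0.001], [1.0, 0.001, 0.0], [0.0, -0.001, -1.0]] tool mm [21.5  3.  29.6] F [-0.6  0.3  0.2] 0.0008541605891701133
[(0.93, array([ 564.7, -111.7,   53.5]))] (array([ 564.9, -111.6,   44.6]), 62)
```

View pics/w7.png

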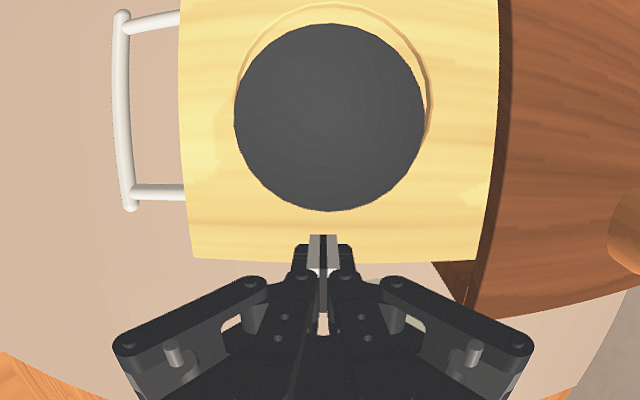

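The coaster at (329,118) is ahead of the fingertips at (322,237). Pushing in +y.

{"fn": "step_arm", "kwargs": {
  "increments": [
    {"dx":0.2,"dy":0.1,"dz":0.06,"wx":0,"wy":0,"wz":0},
    {"dx":0.16,"dy":0,"dz":0,"wx":0,"wy":0,"wz":0},
    {"dx":0.12,"dy":0,"dz":0,"wx":0,"wy":0,"wz":0},
    {"dx":0.08,"dy":0,"dz":0,"wx":0,"wy":0,"wz":0},
    {"dx":0,"dy":0,"dz":0,"wx":0,"wy":0,"wz":0}
  ]
}}

```text
time_s: 17.65
eef_pos: [564.6, -163.3, 84.6]
ee_rot: [-0.0, 0.707, 0.708, -0.0]
force: [0.3, 0.6, -0.0]
grip_width: -0.001
grip_force: 0.0
```

```bash
python3 - <<'E'
from fit import *
s=ctrl.sense();print(s['eef_pos'],s['force'])
c=cap('wrist'); print(lm(c,'coaster_mid'),coaster(c,60))
E
```

```text
[ 564.62742157 -163.28181587   84.64813201] [ 0.28967982  0.64478023 -0.04595892]
[(0.76, array([ 565. , -108.7,   53.1]))] (array([ 565. , -108.9,   45.1]), 53)
```

{"fn": "step_arm", "kwargs": {
  "increments": [
    {"dx":0.06,"dy":0,"dz":0,"wx":0,"wy":0,"wz":0},
    {"dx":0.06,"dy":0,"dz":0,"wx":0,"wy":0,"wz":0},
    {"dx":0.05,"dy":0,"dz":0,"wx":0,"wy":0,"wz":0},
    {"dx":0.04,"dy":0,"dz":0,"wx":0,"wy":0,"wz":0},
    {"dx":0,"dy":0,"dz":0,"wx":0,"wy":0,"wz":0}
  ]
}}

```text
time_s: 18.3
eef_pos: [564.6, -158.2, 84.6]
ee_rot: [-0.0, 0.707, 0.708, 0.0]
force: [-1.1, -0.1, -0.0]
grip_width: 0.001
grip_force: 0.0
```

```bash
python3 - <<'E'
from fit import *
s=ctrl.sense();print(s['eef_pos'],s['force'])
c=cap('wrist'); cv2.imwrite('pics/w8.png',c['frame']); print(lm(c,'coaster_mid'),lm(c,'recess'),coaster(c,58))
E
```

```text
[ 564.62510725 -158.1987384    84.58607715] [-1.1368793  -0.10536463 -0.01483   ]
[(0.55, array([ 565.5, -107. ,   44.2]))] [] (array([ 565.3, -104.7,   44.1]), 58)
```

View pics/w8.png

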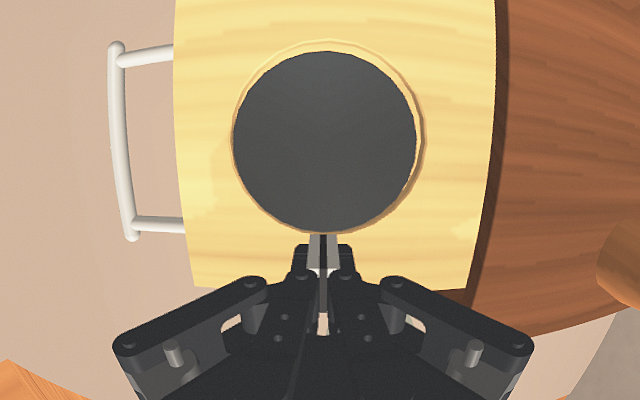

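The coaster now lies within the rim with thin even gaps: rim u 231–424 and v from 40, coaster 233–416 and v from 52. It seems to have dropped in. I'll lift, move over its former high side, and press gently to confirm it's level.

{"fn": "step_arm", "kwargs": {
  "increments": [
    {"dx":-0.1,"dy":0,"dz":-0.4,"wx":0,"wy":0,"wz":0},
    {"dx":0.5,"dy":0,"dz":-0.2,"wx":0,"wy":0,"wz":0},
    {"dx":0.8,"dy":-0.2,"dz":0,"wx":0,"wy":0,"wz":0},
    {"dx":0,"dy":0,"dz":0.4,"wx":0,"wy":0,"wz":0},
    {"dx":0,"dy":0,"dz":0.16,"wx":0,"wy":0,"wz":0}
  ]
}}

```text
time_s: 19.0
eef_pos: [559.4, -127.8, 85.0]
ee_rot: [-0.0, 0.706, 0.708, -0.0]
force: [-0.1, -0.2, 0.1]
grip_width: -0.002
grip_force: 0.0
```

{"fn": "step_arm", "kwargs": {
  "increments": [
    {"dx":0,"dy":0,"dz":0.06,"wx":0,"wy":0,"wz":0},
    {"dx":0,"dy":0,"dz":0.04,"wx":0,"wy":0,"wz":0},
    {"dx":0,"dy":0,"dz":0,"wx":0,"wy":0,"wz":0}
  ]
}}

```text
time_s: 19.3
eef_pos: [559.7, -128.8, 83.0]
ee_rot: [0.0, 0.707, 0.707, -0.0]
force: [0.3, -0.7, -0.6]
grip_width: 0.002
grip_force: 0.0
```

{"fn": "step_arm", "kwargs": {
  "increments": [
    {"dx":0,"dy":0,"dz":0.04,"wx":0,"wy":0,"wz":0},
    {"dx":0,"dy":0,"dz":0.03,"wx":0,"wy":0,"wz":0},
    {"dx":0,"dy":0,"dz":0,"wx":0,"wy":0,"wz":0}
  ]
}}

```text
time_s: 19.6
eef_pos: [559.9, -128.7, 82.0]
ee_rot: [0.001, 0.707, 0.707, 0.0]
force: [-1.1, 0.3, 4.9]
grip_width: -0.001
grip_force: 2.5
```

Contact at TCP z=82 puts the tip at 57, which is the seated height. Checking the opposite side too.

{"fn": "step_arm", "kwargs": {
  "increments": [
    {"dx":0,"dy":0,"dz":-0.4,"wx":0,"wy":0,"wz":0},
    {"dx":0.9,"dy":0.1,"dz":0,"wx":0,"wy":0,"wz":0},
    {"dx":0.9,"dy":0.1,"dz":0,"wx":0,"wy":0,"wz":0},
    {"dx":0,"dy":0,"dz":0.2,"wx":0,"wy":0,"wz":0},
    {"dx":0,"dy":0,"dz":0.12,"wx":0,"wy":0,"wz":0}
  ]
}}

```text
time_s: 20.1
eef_pos: [564.6, -83.5, 83.3]
ee_rot: [0.0, 0.707, 0.708, -0.0]
force: [0.2, 0.2, 0.1]
grip_width: -0.002
grip_force: 0.0
```

{"fn": "step_arm", "kwargs": {
  "increments": [
    {"dx":0,"dy":0,"dz":0.05,"wx":0,"wy":0,"wz":0},
    {"dx":0,"dy":0,"dz":0.03,"wx":0,"wy":0,"wz":0},
    {"dx":0,"dy":0,"dz":0,"wx":0,"wy":0,"wz":0}
  ]
}}

```text
time_s: 20.4
eef_pos: [564.8, -84.0, 82.0]
ee_rot: [0.0, 0.707, 0.707, 0.0]
force: [-2.1, 4.1, 6.6]
grip_width: -0.001
grip_force: 3.1
```

The height is the same on both sides, so the coaster is level. Lift clear and take a final look.

{"fn": "step_arm", "kwargs": {
  "increments": [
    {"dx":0,"dy":0,"dz":-0.4,"wx":0,"wy":0,"wz":0},
    {"dx":0,"dy":0,"dz":-1,"wx":0,"wy":0,"wz":0},
    {"dx":0,"dy":0,"dz":-1,"wx":0,"wy":0,"wz":0},
    {"dx":0,"dy":0,"dz":-1,"wx":0,"wy":0,"wz":0},
    {"dx":0,"dy":-0.8,"dz":-1,"wx":0,"wy":0,"wz":0}
  ]
}}

```text
time_s: 20.9
eef_pos: [545.2, -84.2, 192.8]
ee_rot: [0.001, 0.707, 0.707, 0.0]
force: [0.3, -1.2, 0.0]
grip_width: -0.002
grip_force: 0.0
```

```bash
python3 - <<'E'
from fit import *
c=cap('wrist'); cv2.imwrite('pics/w9.png',c['frame'])
for l in ['coaster_mid','handle','candle']: print(l,lm(c,l))
print(coaster(c,57))
t=cap('top')
for l in ['carafe','wineglass','mill','candle','handle']: print(l,lm(t,l))
E
```

```text
coaster_mid [(0.67, array([ 565.9, -109.1,   48. ]))]
handle [(0.6, array([447.3, -98.8,  49.4])), (0.4, array([ 755. , -107.5,   -1.4]))]
candle [(0.56, array([440.9,  63.7,  -2.5]))]
(array([ 565.8, -104.4,   44.5]), 33)
carafe []
wineglass [(0.92, array([599.7, 100.3,   3.3]))]
mill [(0.79, array([ 754.8, -156.6,   85.9]))]
candle [(0.7, array([433.4,  60.6,   1. ]))]
handle []
```

View pics/w9.png

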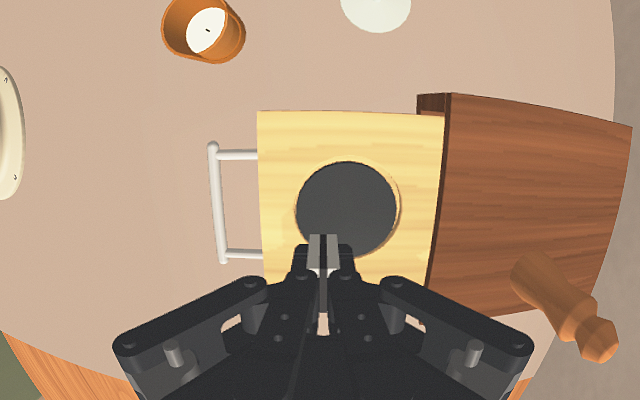

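The coaster sits flat in the recess at (348,208). The board is out with the handle at (216,200), and the candle stands upright aside at (204,30). The wine glass and mill haven't moved.

```bash
python3 -c "
from rig import finish_job
print(finish_job())"
```

```text
the job is handed in; nothing more can be done
None
```

Job handed in after about 21 s: the candle glass stands upright aside, the board is out to its stop, and the coaster is flat in its recess (same height on both sides); the wine glass and mill still measured in place, and nothing touched the carafe as far as I could tell, though the last check didn't detect it.

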